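# Unlatch a plug gauge and hold it half drawn from its bore

### The arm

A 6-joint arm with a two-finger parallel gripper is mounted at the origin on the work surface. World frame = base frame: x ahead of the robot, y to its left, z up, the work surface at z = 0. Lengths are in m, angles in rad, forces in N, time in s.
With the tool pointing down it reaches from about 0.425 to 0.95 m from the base axis. Payload 3.5 kg.
Tool frame: the origin (TCP) lies on the centre line of the jaws, within the pads' length; the fingertips stand 17 mm ahead of it and the grasp point (between the pads) lies 2 mm behind it; z points along the fingers, y is the line along which they close (so a half turn about z gives the same grasp; the last joint's range is limited). The gripper opens to 85 mm and grips with 20 to 120 N. Pads are 22 mm wide; open, the fingers measure 114 mm over their backs; the gripper's body (76 mm by 85 mm) begins 54 mm behind the grasp point. The pads swing forward as they close: fully open they stand 13 mm farther back than shut.
Start: joints at [-1.259, 0.286, 1.577, -0, 1.279, -0.15], TCP at [0.301, -0.604, 0.214] pointing down, gripper open.
Joint ranges: [-2.77, 2.77], [-0.9, 2.22], [0.21, 2.48], [-1.53, 4.67], [0.24, 2.81], [-2.84, 2.84]. Speed limits (rad/s): [2.79, 2.79, 3.14, 3.14, 3.14, 3.14].

### API

Orientations are given as a unit quaternion [x, y, z, w].
In Python, from plant import ctrl gives the robot as it stands. The module is installed in compiled form; this text tells all that it offers.
- The arm moves only by the tool drive_tool, never from a script. Its argument "moves" is a list of rows, each a list of 3 entries, a list of its own where there are three numbers: the turn, a rotation vector about the tool's x, y, z in rad, then the shift along the tool's x, y, z in m, then the finger opening in m, from 0 to 0.0854. A call has 1 to 5 rows; each row shifts and turns the commanded pose from where the row before left it, along the tool's axes as they then stand; what a row does not reach is not made up. A row lasts 1/8 s, in which the tool goes at most 62.5 mm and 10.7 degrees, less where a joint would pass 70% of its speed; a pose out of reach is approached as far as the arm can. A call with a gripper value outside its range is refused whole. The fingers move at their own pace and stop on an object; "grip_force" is the grip in N (left out, the last holds). Time passes only in rows, so rows that do not move let the fingers close. It gives the time, the measured TCP pose, the force, the opening and the grip force at its end, in the units of the state.
- ctrl.get_state(): the state, without advancing time (a new reading comes with each control period).
- ctrl.read_camera(name): name is "side" or "top"; returns a dict with "image" (480x640x3 uint8, red, green, blue), "fx", "fy", "cx", "cy" (pixels), "R" (3x3) and "t" (3): a world point X has camera coordinates R X + t. Camera axes: x right, y down, z forward; pixel columns grow to the right and rows downward; lengths in m; the calibration is good to about 2 mm. A picture is of the moment at which its call begins. There is no depth.
- ctrl.sign_off(): hands the job in; it is judged then, once.
The state is a dict: "time": time; "qpos": joint angles; "dq": joint speeds; "joint_efforts": joint torques, N m; "eef_pos": TCP position; "tcp_rot": TCP orientation; "contact_force": force on the tool from outside, world axes, zero at the start; "wrist_torque": the same for the moment, N m; "opening": opening from 0.0 (shut) to 1.0 (fully open); "finger_force": force on a finger pad.
Only numpy, scipy, OpenCV 4.12 (cv2) and the standard library are available. Lean on these libraries where they do the work, as an engineer would, in place of code of your own. Each camera call takes 0.05 s, during which the arm holds its last target. There are 200 camera calls.

### The job

Turn the latch knob on the gauging fixture clockwise until it clicks over its detent and its finger is clear of the gauge's collar. Then grip the plug gauge by its handle, draw it straight up without forcing it sideways until the dark groove round its shank stands about a centimetre above the mouth of the bore, with the end of the shank still in the bore, and finish while holding it there. Leave the other things on the bench alone.

Things in the scene. Friction and masses are not known exactly. Their poses are not given: they have to be found in the camera images.
- fixture: The fixed gauging fixture: a dark steel base plate 90 (x) x 200 (y) x 15 mm, carrying an upright 60 x 60 mm aluminium block, 95 mm high (its top 110 mm above the bench), centred 50 mm to -y, and a round steel latch post 44 mm across, 118 mm high, centred 50 mm to +y with the knob on top. Origin: centre of the plate's underside, on the bench; z up. It does not move; its place and its yaw (within about 0.6 rad either way) vary.
- mouth (a point): Centre of the bore's mouth in the top face of the aluminium block, 110 mm above the bench. The bore runs straight down, 21 mm wide and 92 mm deep. Axes as those of the fixture.
- gauge: The loose steel plug gauge, 0.3 to 0.55 kg, all round about its z axis, standing in the bore. Origin: centre of the underside of its collar, which rests on the block's top face at the start. Collar 44 mm across and 10 mm thick; above it an upright handle 20 mm across with dark knurl rings, from 10 to 80 mm above the origin; below it the shank, 20 mm across and 85 mm long. It turns freely in the bore and drops back if let go.
- groove (a point): Middle of the dark groove round the gauge's shank, 5 mm wide, on the gauge's axis 40 mm below the collar's underside (so 40 mm below the mouth at the start). Axes as those of the gauge.
- tip (a point): Lower end of the gauge's shank, on its axis, 85 mm below the collar's underside.
- latch (a joint): Angle of the latch knob in rad: 0 with its steel finger over the collar (starts between 0 and 0.06), growing clockwise seen from above to the stop at 1.3. A sprung detent resists with up to about 0.3 N m, most at about 0.25; past half-way (0.65) it snaps on towards the far side and stays there, the finger then pointing off the collar.
- latch_grip (a point): On the knob's axis at the height to grip, 155 mm above the bench: the black upright bar of the knob, 16 mm thick (along this point's x), 46 mm long (along its y) and standing from 128 to 173 mm above the bench, on a disc 44 mm across. A steel finger 16 mm wide, 8 mm thick, at 122 to 130 mm above the bench, reaches 88 mm from the axis along this point's -y; at joint 0 that is towards the gauge, over the collar. The point turns with the knob.
- bushing: Bystander: loose turned steel bushing, 45 mm high with a 68 mm flange; leave alone. Origin at the centre of its underside.
- oiler: Bystander: loose grey oil bottle, 56 mm across, 150 mm high; leave alone. Origin at the centre of its underside.
- spanner: Bystander: loose spanner lying on the bench; leave alone. Origin under its middle.
- tray: Bystander: loose open steel tray 160 x 120 x 35 mm; leave alone. Origin at the centre of its underside.
Things that resemble listed ones, but are neither listed nor needed, are in the scene too. There is more than one size of the fixture; the one meant has the size given above. What is shaped like the gauge but yellow is not meant.

How it is judged:
On the way, in this order (a step that is already met when the one before it is completed fails the run):
1. the latch knob is clicked over its detent while the gauge is still seated (value of joint latch above 0.95 rad and z of gauge in the frame of mouth below 0.01 m), for 0.2 s.
2. the gauge, gripped, is drawn up at least 20 mm (z of gauge in the frame of mouth above 0.02 m and contact force between the fingers and gauge above 2 N), for 0.1 s.
At the end, for the whole second after the job is handed in: Latch still clicked over (joint above 0.95 rad). Gauge held still in the fingers (over 2 N, under 10 mm/s), middle of its groove 2.5 to 20 mm above the mouth, tip within 3 mm of the bore axis, tilt under 0.05 rad, pressed on the fixture with under 15 N (value of joint latch above 0.95 rad and z of groove in the frame of mouth between 0.0025 and 0.02 m and horizontal distance between tip and mouth below 0.003 m and angle between the z axis of gauge and the z axis of fixture, either way round below 0.05 rad and contact force between the fingers and gauge above 2 N and contact force between gauge and fixture below 15 N and linear speed of gauge below 0.01 m/s); the arm keeps its last pose, push and grip.
It fails at once if the gauge is drawn right out of the bore (z of tip in the frame of mouth above -0.003 m).
It fails at once if the gauge is forced against the fixture or its latch (over 45 N) (contact force between gauge and fixture above 45 N).
It fails at once if a bystander is disturbed (distance of any of bushing, oiler, spanner, tray from where it was at the start of the episode above 0.03 m).
It also fails if it takes over 48 s, if anything falls off the work surface, if the arm or the gripper's body presses on something with over 40 N, if the wrist force passes 120 N, or if a joint passes its speed limit or range.

## Working session

There is one attempt and no reset: what is moved stays moved. The work goes in short steps, Python scripts to look and compute and a tool call to move; the robot and the scene stay as the last step left them, time stands still between calls to the robot, and variables do not carry over. Pictures are saved under pics/ and viewed, at most 10 in all, crops included, and the job is handed in when it is done.

Besides the shell and the picture viewer there is one more tool, called by a JSON object that holds its "api" and its "payload". drive_tool: Moves the arm, as the interface text tells. Its arguments: {"type":"object","properties":{"moves":{"type":"array","items":{"type":"array"}},"grip_force":{"type":"number"}},"required":["moves"]}

```bash
mkdir -p pics; cat > h.py <<'E'
import numpy as np, cv2
from scipy.spatial.transform import Rotation as Ro
from plant import ctrl
def cam(n,f=None):
    c=ctrl.read_camera(n)
    if f: cv2.imwrite('pics/'+f,c['image'][:,:,::-1])
    return c
def ray(c,u,v,z):
    R,t=np.array(c['R']),np.array(c['t']); o=-R.T@t
    d=R.T@np.array([(u-c['cx'])/c['fx'],(v-c['cy'])/c['fy'],1]); return o+d*(z-o[2])/d[2]
def proj(c,X):
    p=np.array(c['R'])@np.array(X)+np.array(c['t']); return np.array([c['fx']*p[0]/p[2]+c['cx'],c['fy']*p[1]/p[2]+c['cy']])
E
python3 - <<'E'
from h import *
np.set_printoptions(precision=4,suppress=True)
for n in('top','side'):
    c=cam(n,n+'0.png'); print(n,c['fx'],c['cx'],c['cy'],-np.array(c['R']).T@c['t'],np.array(c['R'])[2])
s=ctrl.get_state();print(s)
E
```

```text
top 460.4090158152141 322.2663903826429 240.31698800735785 [0.4857 0.0073 1.2309] [ 0.0657 -0.0176 -0.9977]
side 441.5633981990089 312.4877541673977 236.49717138515257 [0.3688 0.5462 0.8214] [ 0.2074 -0.6101 -0.7646]
{'time': 0.1, 'qpos': array([-1.259 ,  0.2871,  1.5781, -0.    ,  1.2786, -0.15  ]), 'dq': array([-0.0003, -0.0021, -0.0037, -0.002 ,  0.0012,  0.0003]), 'joint_efforts': array([  0.0005, -40.73  , -29.3699,  -0.0002,   0.0034,   0.    ]), 'eef_pos': array([ 0.3006, -0.6037,  0.2129]), 'tcp_rot': array([ 0.9735,  0.2288, -0.0001, -0.0011]), 'contact_force': array([0.1678, 0.1029, 0.5747]), 'wrist_torque': array([-0.0383,  0.0371, -0.0298]), 'finger_force': 0.0, 'opening': 1.0006835357668518}
```

View pics/top0.png

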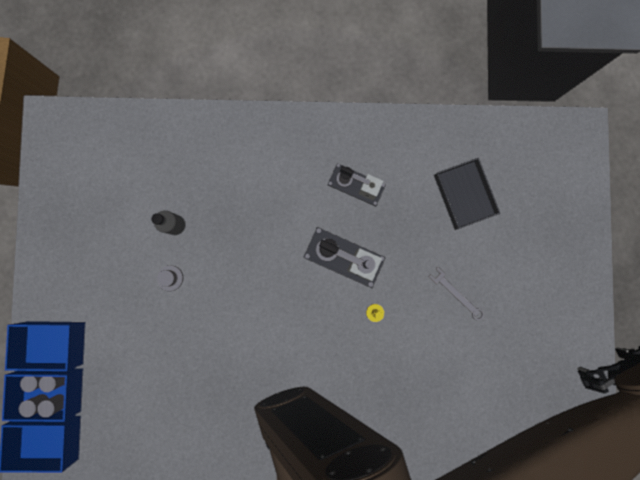

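View pics/side0.png

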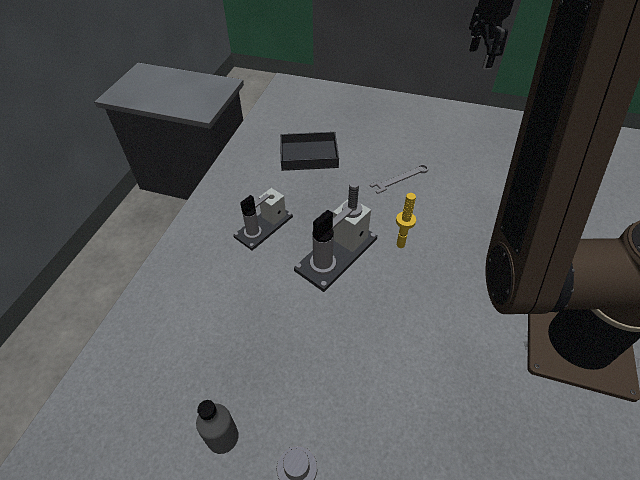

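Two candidates for the fixture: a small one at top (356,185) and a large one at top (345,257). The large one's long side is about 74 px, or about 200 mm at this scale, so it fits. The yellow gauge at (375,313) is a decoy. I'll confirm with one enlarged crop that combines both views.

```bash
python3 - <<'E'
from h import *
np.set_printoptions(precision=4,suppress=True)
a=cv2.imread('pics/top0.png')[215:305,290:400]; b=cv2.imread('pics/side0.png')[170:300,280:390]
a=cv2.resize(a,None,fx=3.6,fy=3.6,interpolation=cv2.INTER_CUBIC);b=cv2.resize(b,None,fx=3.6,fy=3.6,interpolation=cv2.INTER_CUBIC)
o=np.zeros((470,800,3),np.uint8);o[:a.shape[0],:a.shape[1]]=a;o[:b.shape[0],400:400+b.shape[1]]=b
cv2.imwrite('pics/crop1.png',o)
# plate rect: bright bench ~ ; use non-bench colour mask
c=cam('top');im=c['image'];g=cv2.cvtColor(im,cv2.COLOR_RGB2GRAY)
for nm,r in(('big',(215,305,290,400)),('small',(155,214,315,400))):
    y0,y1,x0,x1=r;s=cv2.GaussianBlur(g,(3,3),0)[y0:y1,x0:x1]; m=(s<85).astype(np.uint8)
    cs,_=cv2.findContours(m,cv2.RETR_EXTERNAL,cv2.CHAIN_APPROX_NONE);k=cv2.convexHull(max(cs,key=cv2.contourArea))
    bx=cv2.boxPoints(cv2.minAreaRect(k))+[x0,y0]; P=np.array([ray(c,u,v,.012)for u,v in bx])
    print(nm,bx,P,np.linalg.norm(np.diff(P,axis=0),axis=1),P.mean(0))
E
```

```text
big [[302.8655 257.2614]
 [316.6716 226.3355]
 [380.6525 254.8984]
 [366.8463 285.8242]] [[ 0.5203  0.0366  0.012 ]
 [ 0.603   0.0012  0.012 ]
 [ 0.5294 -0.1697  0.012 ]
 [ 0.4472 -0.1335  0.012 ]] [0.0899 0.186  0.0898] [ 0.525  -0.0664  0.012 ]
small [[326.8602 184.8501]
 [337.0594 161.7321]
 [385.659  183.1731]
 [375.4598 206.2911]] [[ 0.7148 -0.0245  0.012 ]
 [ 0.778  -0.0511  0.012 ]
 [ 0.722  -0.1822  0.012 ]
 [ 0.6591 -0.1552  0.012 ]] [0.0685 0.1425 0.0685] [ 0.7185 -0.1033  0.012 ]
```

View pics/crop1.png

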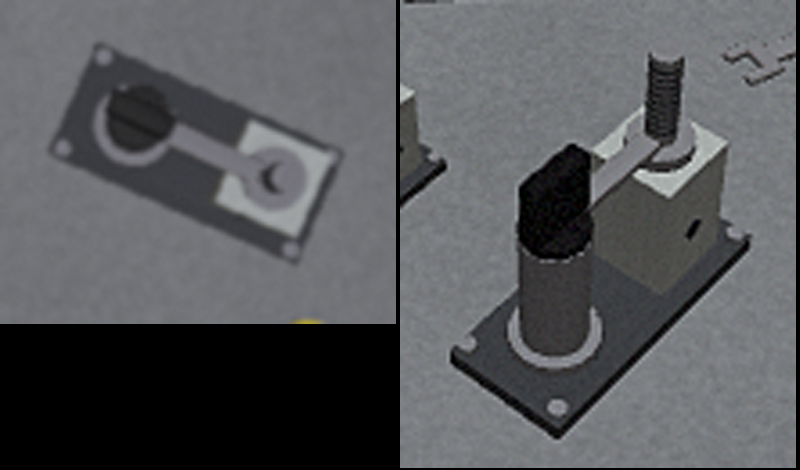

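The crop confirms it. The large fixture (plate 90 mm wide, handle ringed dark grey) is the one meant; the small one is about 68 mm wide. The finger lies over the collar at top (366,263) and the knob is at top (329,248). The plate's far edge got hidden by the block, so I'll check the mouth and knob points directly.

```bash
python3 - <<'E'
from h import *
np.set_printoptions(precision=4,suppress=True)
c=cam('top');im=c['image'];g=cv2.cvtColor(im,cv2.COLOR_RGB2GRAY);s=g[215:305,290:400]
d=np.array([.3957,.9188]);ctr=np.array([.5617,.0189])-.1*d
print('plate est: mouth',ctr-.05*d,'knob',ctr+.05*d,'yaw',np.arctan2(-d[0],d[1]))
m=(s>135).astype(np.uint8);m=cv2.morphologyEx(m,cv2.MORPH_OPEN,np.ones((3,3)))
cs,_=cv2.findContours(m,cv2.RETR_EXTERNAL,cv2.CHAIN_APPROX_NONE)
r=cv2.minAreaRect(np.vstack([k for k in cs if cv2.contourArea(k)>30]));bx=cv2.boxPoints(r)+[290,215];P=np.array([ray(c,u,v,.11)for u,v in bx])
print('block',r,P.mean(0),np.linalg.norm(np.diff(P,axis=0),axis=1),np.diff(P,axis=0))
m=(cv2.GaussianBlur(s,(3,3),0)<45).astype(np.uint8);cs,_=cv2.findContours(m,cv2.RETR_EXTERNAL,cv2.CHAIN_APPROX_NONE);k=max(cs,key=cv2.contourArea)
(u,v),rr=cv2.minEnclosingCircle(k);print('knob',u+290,v+215,rr,[ray(c,u+290,v+215,z)for z in(.13,.15,.173)])
sd=cam('side');gs=cv2.cvtColor(sd['image'],cv2.COLOR_RGB2GRAY)
for X in([*(ctr-.05*d),.19],[*(ctr-.05*d),.115],[*(ctr+.05*d),.173],[*(ctr+.05*d),.128]): print(X,'top',proj(c,X),'side',proj(sd,X))
print('handle side row cols'); 
for v in range(182,206,4): print(v,gs[v,342:368])
E
```

```text
plate est: mouth [ 0.5023 -0.1189] knob [ 0.5419 -0.027 ] yaw -0.40666374027602714
block ((75.48275756835938, 49.20690155029297), (24.16038703918457, 23.89777374267578), 23.198591232299805) [ 0.5027 -0.1185  0.11  ] [0.0583 0.0589 0.0583] [[ 0.0538 -0.0225  0.    ]
 [-0.0225 -0.0544  0.    ]
 [-0.0537  0.0227  0.    ]]
knob 328.46154022216797 246.72527503967285 8.63318920135498 [array([ 0.543 , -0.0271,  0.13  ]), array([ 0.542 , -0.0265,  0.15  ]), array([ 0.5408, -0.0258,  0.173 ])]
[np.float64(0.5023449999999999), np.float64(-0.11892), 0.19] top [369.6319 263.8741] side [353.4957 183.7149]
[np.float64(0.5023449999999999), np.float64(-0.11892), 0.115] top [365.8859 264.3182] side [351.6018 208.7386]
[np.float64(0.541915), np.float64(-0.02704), 0.173] top [329.0114 246.2394] side [322.3497 216.3501]
[np.float64(0.541915), np.float64(-0.02704), 0.128] top [328.3903 247.2254] side [322.3119 231.0856]
handle side row cols
182 [125 120 120 120 124 122 122 123 123 124 128 122 123 124 123 125 125 125
 126 128 123 125 122 123 121 123]
186 [120 122 126 128 126 126 135  56  60 113 136 139 137 131 135  88  39 128
 121 125 130 128 123 121 125 132]
190 [122 125 128 115 116 125  99  21  46  30  21  21  23  13  32  44  52 135
 135 120 114 118 119 126 121 120]
194 [125 122 119 120 113 121  94  30  40  22  27  32  34  22  17  33 104 132
 125 121 123 131 127 127 128 123]
198 [121 114 119 121 120 122  48  34  19  33  35  45  47  33  17  31 135 120
 129 120 114 111 125 122 123 122]
202 [113 134 185 155 127 134  58  36  12  37  62  43  40  45  22  84 138 122
 116 124 125 118 121 125 126 129]
```

Everything agrees: mouth (0.5025, -0.1187), knob (0.542, -0.027), yaw about -0.40, block 59 mm wide. I'll move now, turning and rising first, then crossing over.

{"api": "drive_tool", "payload": {"moves": [[[0,0,-0.17],[0,0,-0.014],0.085],[[0,0,-0.17],[0,0,-0.014],0.085],[[0,0,-0.17],[0,0,-0.014],0.085],[[0,0,-0.17],[0,0,-0.014],0.085]]}}

```text
time: 0.75
eef_pos: [0.3007, -0.6041, 0.2703]
tcp_rot: [0.84, 0.543, 0.0, -0.0]
contact_force: [0.5, -0.9, 0.1]
opening: 0.997
finger_force: 0.0
```

{"api": "drive_tool", "payload": {"moves": [[[0,0,0],[0.06,-0.002,0],0.085],[[0,0,0],[0.06,-0.002,0],0.085],[[0,0,0],[0.06,-0.002,0],0.085],[[0,0,0],[0.06,-0.002,0],0.085],[[0,0,0],[0.06,-0.002,0],0.085]]}}

```text
time: 1.38
eef_pos: [0.4169, -0.3254, 0.2702]
tcp_rot: [0.842, 0.54, 0.0, 0.0]
contact_force: [1.0, -0.1, 0.1]
opening: 0.995
finger_force: 0.0
```

{"api": "drive_tool", "payload": {"moves": [[[0,0,0],[0.06,-0.002,0],0.085],[[0,0,0],[0.06,-0.002,0],0.085],[[0,0,0],[0.06,-0.002,0],0.085],[[0,0,0],[0.06,-0.002,0],0.085],[[0,0,0],[0.02,-0.002,0],0.085]]}}

```text
time: 2.0
eef_pos: [0.5161, -0.0836, 0.2702]
tcp_rot: [0.84, 0.542, 0.0, -0.0]
contact_force: [-0.1, -0.8, -0.4]
opening: 0.994
finger_force: 0.0
```

```bash
cat >> h.py <<'E'
def go(p,yaw_y):
    """remaining shift in tool axes; remaining tool-z turn so that tool y points at world angle yaw_y, z down"""
    s=ctrl.get_state();R=Ro.from_quat(s['tcp_rot']);y=np.array([np.cos(yaw_y),np.sin(yaw_y),0]);z=np.array([0,0,-1.])
    G=Ro.from_matrix(np.c_[np.cross(y,z),y,z])
    print('t',round(s['time'],2),'pos',s['eef_pos'].round(4),'q',s['qpos'].round(3),'F',s['contact_force'].round(1),'T',s['wrist_torque'].round(2),'open',round(s['opening'],3),'ff',round(s['finger_force'],1))
    print('turn',(R.inv()*G).as_rotvec().round(4),'shift now',R.inv().apply(np.array(p)-s['eef_pos']).round(4),'shift after turn',G.inv().apply(np.array(p)-s['eef_pos']).round(4))
E
python3 -c "
from h import *
go([.542,-.027,.153],-.43)"
```

```text
t 2.0 pos [ 0.5161 -0.0836  0.2702] q [-0.355 -0.093  1.884  0.     1.351  0.07 ] F [-0.1 -0.8 -0.4] T [-0.04 -0.01 -0.02] open 0.994 ff 0.0
turn [ 0.0001 -0.0005  0.0048] shift now [0.0622 0.0002 0.1172] shift after turn [ 6.230e-02 -1.000e-04  1.172e-01]
```

{"api": "drive_tool", "payload": {"moves": [[[0,0,0],[0.04,0,0],0.085],[[0,0,0],[0.022,0,0.01],0.085],[[0,0,0],[0,0,0.04],0.085],[[0,0,0],[0,0,0.035],0.085],[[0,0,0],[0,0,0.02],0.085]]}}

```text
time: 2.62
eef_pos: [0.5401, -0.0298, 0.1627]
tcp_rot: [0.841, 0.541, -0.001, -0.001]
contact_force: [0.1, -0.5, 0.5]
opening: 0.993
finger_force: 0.0
```

```bash
python3 -c "
from h import *
go([.542,-.027,.153],-.43)
c=cam('side');t=cam('top')
a=c['image'][150:280,260:400];b=t['image'][190:320,280:420]
cv2.imwrite('pics/crop2.png',cv2.resize(np.hstack([a,b]),None,fx=2.8,fy=2.8,interpolation=cv2.INTER_CUBIC)[:,:,::-1])"
```

```text
t 2.62 pos [ 0.5401 -0.0298  0.1627] q [-0.243  0.042  1.952 -0.     1.151  0.186] F [ 0.1 -0.5  0.5] T [-0.03 -0.05  0.07] open 0.993 ff 0.0
turn [-0.0033  0.0006  0.0014] shift now [0.0034 0.0006 0.0097] shift after turn [0.0034 0.0006 0.0097]
```

View pics/crop2.png

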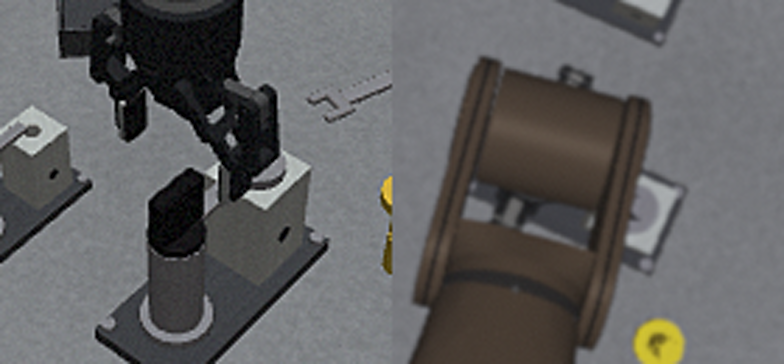

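```bash
python3 -c "
from h import *
c=cam('side');s=ctrl.get_state();R=Ro.from_quat(s['tcp_rot'])
for d in(-.0425,0,.0425): 
  X=s['eef_pos']+R.apply([0,d,.004]);print(X,(proj(c,X)-[260,150])*2.8)
"
```

```text
[ 0.5017672  -0.0124079   0.16006051] [222.87463431 224.93031219]
[ 0.54041564 -0.03008653  0.15993862] [177.76163815 195.53932432]
[ 0.57906407 -0.04776515  0.15981673] [134.51846279 167.36651933]
```

```bash
python3 -c "
from h import *
c=cam('side');s=ctrl.get_state();R=Ro.from_quat(s['tcp_rot'])
im=cv2.resize(c['image'][140:250,280:380],None,fx=5.4,fy=5.4,interpolation=cv2.INTER_CUBIC)[:,:,::-1].copy()
im=cv2.convertScaleAbs(im,alpha=2,beta=20)
for d in(-.0425,0,.0425):
  for z in(-.036,.004):
    p=(proj(c,s['eef_pos']+R.apply([0,d,z]))-[280,140])*5.4;cv2.circle(im,(int(p[0]),int(p[1])),4,(0,0,255),-1)
cv2.imwrite('pics/crop3.png',im);print(s['eef_pos'],s['qpos'])
"
```

```text
[ 0.54140405 -0.03032899  0.16540305] [-2.43125933e-01  4.03187514e-02  1.94811561e+00 -2.47127575e-06
  1.15320145e+00  1.85898157e-01]
```

View pics/crop3.png

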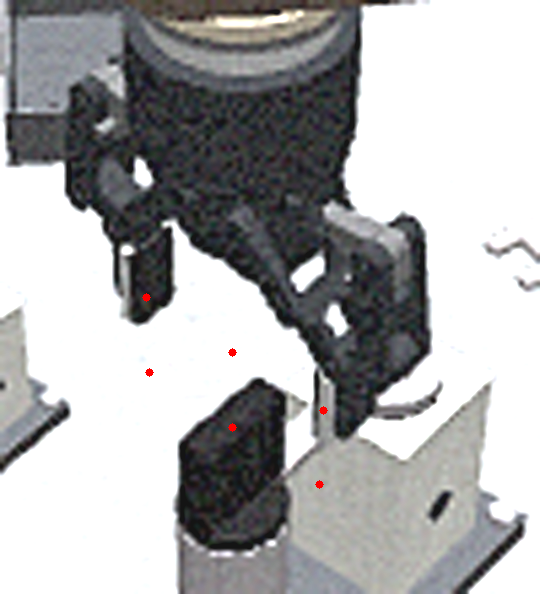

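```bash
python3 -c "
from h import *
c=cam('side');t=cam('top');R=Ro.from_quat([.9735,.2288,0,0]);p=np.array([.3006,-.6037,.2129])
a=cv2.imread('pics/side0.png');b=cv2.imread('pics/top0.png')
o=[]
for cc,im,(x,y) in((c,a,(455,0)),(t,b,(570,330))):
  w=cv2.resize(im[y:y+80,x:x+70],None,fx=5.6,fy=5.6,interpolation=cv2.INTER_CUBIC);w=cv2.convertScaleAbs(w,alpha=2,beta=20)
  for d in(-.0425,0,.0425):
    for z in(-.036,.004):
      q=(proj(cc,p+R.apply([0,d,z]))-[x,y])*5.6;cv2.circle(w,(int(q[0]),int(q[1])),4,(0,0,255) if z>0 else (0,255,0),-1)
  o.append(w)
cv2.imwrite('pics/crop4.png',np.hstack(o))
print(np.mean([ctrl.get_state()['eef_pos'] for i in range(5)],0))
"
```

```text
[ 0.54224662 -0.0305655   0.16675752]
```

View pics/crop4.png

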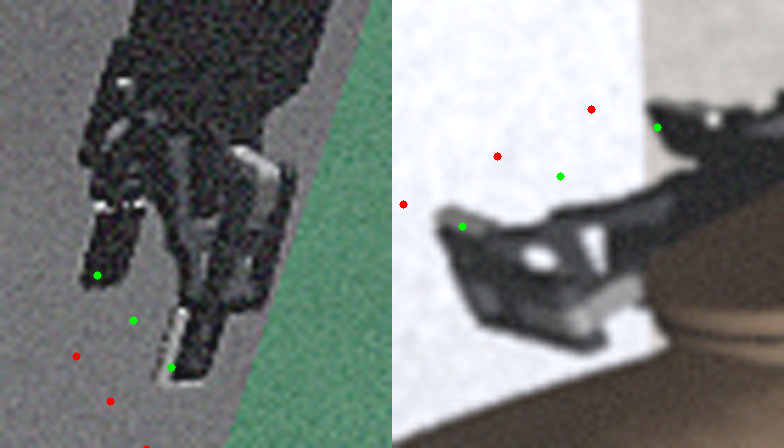

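The side view shows the open fingertips about 20 mm above the bar's top. Both the start-pose views and this one put the tips about 35 mm higher than the reported TCP implies. I'll go by the cameras, descend in short steps, and check.

{"api": "drive_tool", "payload": {"moves": [[[0,0,0],[0.003,0,0.012],0.085],[[0,0,0],[0,0,0.012],0.085],[[0,0,0],[0,0,0.008],0.085],[[0,0,0],[0,0,0],0.085]]}}

```text
time: 3.42
eef_pos: [0.5417, -0.0274, 0.1317]
tcp_rot: [0.841, 0.54, -0.001, -0.001]
contact_force: [-0.5, 0.1, 0.2]
opening: 0.995
finger_force: 0.0
```

```bash
python3 -c "
from h import *
c=cam('side');go([.542,-.027,.12],-.43)
im=cv2.resize(c['image'][150:250,280:380],None,fx=5.4,fy=5.4,interpolation=cv2.INTER_CUBIC)[:,:,::-1].copy()
im=cv2.convertScaleAbs(im,alpha=2.5,beta=20)
cv2.imwrite('pics/crop5.png',im)
"
```

```text
t 3.48 pos [ 0.5422 -0.0275  0.1325] q [-0.238  0.08   1.971 -0.     1.092  0.191] F [ 0.2  0.2 -0.3] T [ 0.04  0.05 -0.01] open 0.993 ff 0.0
turn [-0.0012  0.0002  0.0011] shift now [ 0.0004 -0.0004  0.0125] shift after turn [ 0.0004 -0.0004  0.0125]
```

View pics/crop5.png

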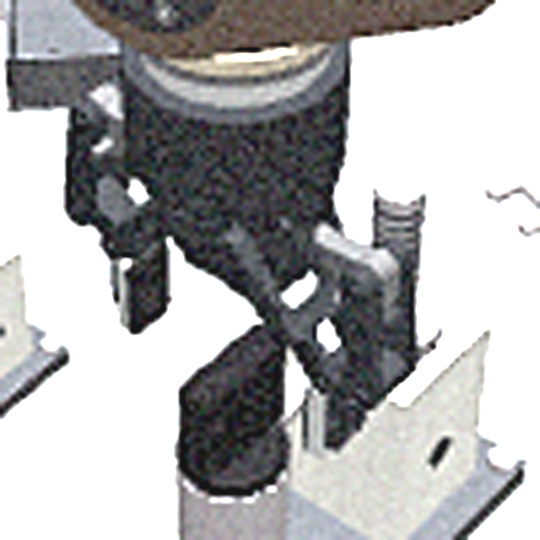

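Open tips are now about 15–18 mm below the bar's top. Another 8 mm, then grip.

{"api": "drive_tool", "payload": {"moves": [[[0,0,0],[0,0,0.008],0.085],[[0,0,0],[0,0,0],0.03],[[0,0,0],[0,0,0],0.03],[[0,0,0],[0,0,0],0.03],[[0,0,0],[0,0,0],0.03]], "grip_force": 60}}

```text
time: 4.1
eef_pos: [0.5427, -0.0276, 0.1254]
tcp_rot: [0.841, 0.54, 0.0, 0.0]
contact_force: [1.4, -0.2, 0.1]
opening: 0.349
finger_force: 0.0
```

{"api": "drive_tool", "payload": {"moves": [[[0,0,0],[0,0,0],0.008],[[0,0,0],[0,0,0],0.008],[[0,0,0],[0,0,0],0.008],[[0,0,0],[0,0,0],0.008]]}}

```text
time: 4.6
eef_pos: [0.5422, -0.0274, 0.1255]
tcp_rot: [0.841, 0.54, -0.0, -0.0]
contact_force: [-5.0, 1.4, 5.2]
opening: 0.176
finger_force: 60.0
```

Gripped at about 15 mm, with only a small side force. Turn clockwise, which is +z of the tool.

{"api": "drive_tool", "payload": {"moves": [[[0,0,0.1],[0,0,0],0.008],[[0,0,0.1],[0,0,0],0.008],[[0,0,0.1],[0,0,0],0.008],[[0,0,0.1],[0,0,0],0.008],[[0,0,0.1],[0,0,0],0.008]]}}

```text
time: 5.22
eef_pos: [0.5418, -0.027, 0.1256]
tcp_rot: [0.949, 0.314, -0.001, -0.001]
contact_force: [-6.2, 2.7, 6.8]
opening: 0.174
finger_force: 60.3
```

```bash
python3 -c "
from h import *
go([.542,-.027,.1255],-.43)"
```

```text
t 5.22 pos [ 0.5418 -0.027   0.1256] q [-0.237  0.089  1.976  0.     1.08   0.694] F [-6.2  2.7  6.8] T [0.3  0.93 0.01] open 0.174 ff 60.3
turn [-0.0024  0.0008 -0.5014] shift now [0.0002 0.0001 0.0001] shift after turn [0.0001 0.0001 0.0001]
```

{"api": "drive_tool", "payload": {"moves": [[[0,0,0.13],[0,0,0],0.008],[[0,0,0.13],[0,0,0],0.008],[[0,0,0.13],[0,0,0],0.008],[[0,0,0.13],[0,0,0],0.008],[[0,0,0.13],[0,0,0],0.008]]}}

```text
time: 5.85
eef_pos: [0.5416, -0.0265, 0.1255]
tcp_rot: [1.0, -0.006, -0.002, -0.001]
contact_force: [-6.2, 5.3, 7.3]
opening: 0.18
finger_force: 60.3
```

{"api": "drive_tool", "payload": {"moves": [[[0,0,0.05],[0,0,0],0.008],[[0,0,0],[0,0,0],0.03],[[0,0,0],[0,0,0],0.06],[[0,0,0],[0,0,0],0.085],[[0,0,0],[0,0,0],0.085]]}}

```text
time: 6.48
eef_pos: [0.5427, -0.0278, 0.125]
tcp_rot: [1.0, -0.029, 0.0, 0.0]
contact_force: [-0.3, -0.7, -0.4]
opening: 0.964
finger_force: 0.0
```

{"api": "drive_tool", "payload": {"moves": [[[0,0,0],[0,0,-0.02],0.085],[[0,0,0],[0,0,-0.04],0.085],[[0,0,0],[0,0,-0.04],0.085],[[0,0,-0.15],[0,0,0],0.085],[[0,0,-0.15],[0,0,0],0.085]]}}

```text
time: 7.1
eef_pos: [0.543, -0.0278, 0.2261]
tcp_rot: [0.992, 0.123, 0.001, 0.0]
contact_force: [0.0, 0.4, 0.0]
opening: 0.998
finger_force: 0.0
```

```bash
python3 -c "
from h import *
go([.5025,-.1187,.225],-1.3)
c=cam('side')
im=cv2.resize(c['image'][150:260,270:390],None,fx=4.5,fy=4.5,interpolation=cv2.INTER_CUBIC)[:,:,::-1]
cv2.imwrite('pics/crop6.png',cv2.convertScaleAbs(im,alpha=2,beta=20))"
```

```text
t 7.1 pos [ 0.543  -0.0278  0.2261] q [-0.238 -0.015  1.889 -0.     1.265  1.086] F [0.  0.4 0. ] T [ 0.   -0.   -0.01] open 0.998 ff 0.0
turn [ 0.001  -0.0018 -0.024 ] shift now [-0.0615  0.0783  0.0011] shift after turn [-0.0634  0.0768  0.0011]
```

View pics/crop6.png

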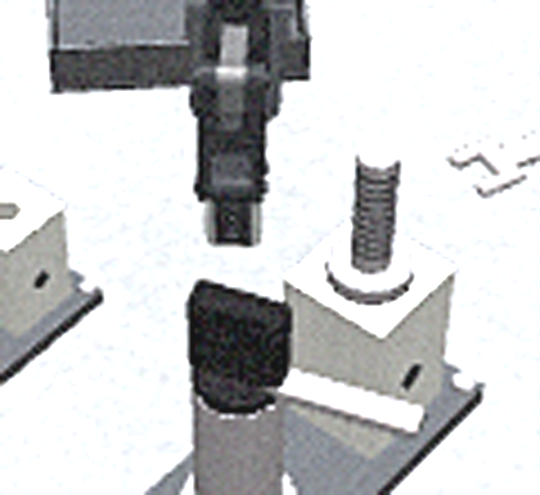

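The latch is over and its finger points off the collar. The gauge is still seated, with its handle upright at crop (377,205). Now move over the gauge.

{"api": "drive_tool", "payload": {"moves": [[[0,0,0],[-0.02,0.026,0],0.085],[[0,0,0],[-0.02,0.026,0],0.085],[[0,0,0],[-0.0215,0.0263,0],0.085],[[0,0,0],[0,0,0.02],0.085],[[0,0,0],[0,0,0],0.085]]}}

```text
time: 7.78
eef_pos: [0.5004, -0.1183, 0.2034]
tcp_rot: [0.993, 0.119, -0.002, -0.001]
contact_force: [0.4, 0.9, 0.5]
opening: 0.999
finger_force: 0.0
```

```bash
python3 -c "
from h import *
c=cam('side');cam('side')
s=np.mean([(cam('side'),ctrl.get_state()['eef_pos'])[1] for i in range(4)],0);print(s)
go([.5025,-.1187,.126],-1.28)
im=cv2.resize(c['image'][120:230,300:400],None,fx=5.4,fy=5.4,interpolation=cv2.INTER_CUBIC)[:,:,::-1]
cv2.imwrite('pics/crop7.png',cv2.convertScaleAbs(im,alpha=2,beta=20))"
```

```text
[ 0.50211274 -0.11818533  0.20587706]
t 8.07 pos [ 0.5021 -0.1182  0.2059] q [-0.428 -0.062  1.972 -0.     1.23   0.901] F [ 0.3 -0.2  0.5] T [-0.05 -0.03 -0.03] open 0.997 ff 0.0
turn [ 0.0009 -0.001  -0.0486] shift now [0.0001 0.0005 0.0799] shift after turn [0.0002 0.0006 0.0799]
```

View pics/crop7.png

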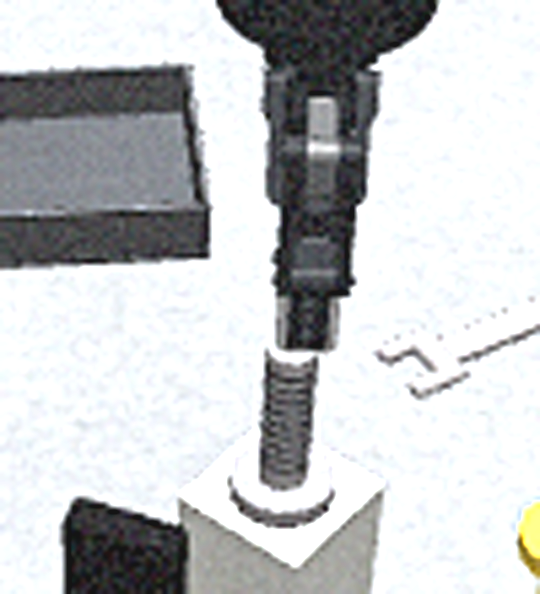

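```bash
python3 -c "
from h import *
c=cam('side');s=ctrl.get_state();R=Ro.from_quat(s['tcp_rot']);f=lambda X:((proj(c,X)-[300,120])*5.4).round()
print('handle top',f([.5025,-.1187,.19]),'tcp',f(s['eef_pos']))
for h in(.0,.015,.025,.035):print(h,[f(s['eef_pos']+R.apply([dx,-.05,-h])) for dx in(-.011,0,.011)],s['eef_pos'])
print(s['time'])"
```

```text
handle top [288. 344.] tcp [291. 315.]
0.0 [array([321., 409.]), array([290., 408.]), array([260., 407.])] [ 0.50206787 -0.11815995  0.20581732]
0.015 [array([323., 379.]), array([293., 378.]), array([262., 377.])] [ 0.50206787 -0.11815995  0.20581732]
0.025 [array([325., 359.]), array([294., 358.]), array([264., 357.])] [ 0.50206787 -0.11815995  0.20581732]
0.035 [array([327., 338.]), array([296., 337.]), array([265., 336.])] [ 0.50206787 -0.11815995  0.20581732]
8.125
```

The near finger sits about 3 mm off-centre across the pads, and its open tip is about 30 mm above the reported TCP. Shift +2 mm in tool x, descend, and close gently.

{"api": "drive_tool", "payload": {"moves": [[[0,0,0],[0.002,0,0.015],0.085],[[0,0,0],[0,0,0.025],0.085],[[0,0,0],[0,0,0.025],0.085],[[0,0,0],[0,0,0.019],0.085],[[0,0,0],[0,0,0],0.05]], "grip_force": 20}}

```text
time: 8.75
eef_pos: [0.5018, -0.117, 0.1184]
tcp_rot: [0.993, 0.121, -0.002, -0.001]
contact_force: [0.1, -0.1, -0.1]
opening: 0.815
finger_force: 0.0
```

{"api": "drive_tool", "payload": {"moves": [[[0,0,0],[0,0,0],0.03],[[0,0,0],[0,0,0],0.026],[[0,0,0],[0,0,0],0.024],[[0,0,0],[0,0,0],0.022]]}}

```text
time: 9.25
eef_pos: [0.5038, -0.118, 0.1216]
tcp_rot: [0.993, 0.121, 0.0, 0.0]
contact_force: [-0.5, -0.6, 0.2]
opening: 0.262
finger_force: 0.0
```

{"api": "drive_tool", "payload": {"moves": [[[0,0,0],[0,0,0],0.02],[[0,0,0],[0,0,0],0.018],[[0,0,0],[0,0,0],0.016]]}}

```text
time: 9.62
eef_pos: [0.5038, -0.1182, 0.1215]
tcp_rot: [0.993, 0.121, 0.0, 0.0]
contact_force: [0.2, -0.9, 1.6]
opening: 0.229
finger_force: 19.8
```

```bash
python3 -c "
from h import *
go([.5025,-.1187,.171],-1.28)
c=cam('side')
im=cv2.resize(c['image'][130:230,310:400],None,fx=5.4,fy=5.4,interpolation=cv2.INTER_CUBIC)[:,:,::-1]
cv2.imwrite('pics/crop8.png',cv2.convertScaleAbs(im,alpha=2,beta=20))"
```

```text
t 9.62 pos [ 0.5038 -0.1182  0.1215] q [-0.426  0.037  2.039 -0.     1.065  0.903] F [ 0.2 -0.9  1.6] T [-0.22  0.02 -0.02] open 0.229 ff 19.8
turn [ 0.0008 -0.0004 -0.049 ] shift now [-0.0014  0.0003 -0.0495] shift after turn [-0.0014  0.0001 -0.0495]
```

Gripped with almost no side load. Firm the grip and lift.

{"api": "drive_tool", "payload": {"moves": [[[0,0,0],[0,0,0],0.012],[[0,0,0],[0,0,0],0.012],[[0,0,0],[0,0,-0.004],0.012],[[0,0,0],[0,0,-0.006],0.012]], "grip_force": 50}}

```text
time: 10.18
eef_pos: [0.503, -0.1177, 0.1293]
tcp_rot: [0.993, 0.121, -0.0, -0.0]
contact_force: [3.1, -2.7, -7.4]
opening: 0.221
finger_force: 49.1
```

{"api": "drive_tool", "payload": {"moves": [[[0,0,0],[0,0,-0.008],0.012],[[0,0,0],[0,0,-0.008],0.012],[[0,0,0],[0,0,-0.004],0.012],[[0,0,0],[0,0,0],0.012]]}}

```text
time: 10.68
eef_pos: [0.5034, -0.1176, 0.1518]
tcp_rot: [0.993, 0.121, -0.0, -0.0]
contact_force: [1.5, -1.6, -4.5]
opening: 0.223
finger_force: 49.5
```

```bash
python3 -c "
from h import *
go([.5038,-.1182,.171],-1.28)"
```

```text
t 10.68 pos [ 0.5034 -0.1176  0.1518] q [-4.260e-01 -2.000e-03  2.017e+00  0.000e+00  1.126e+00  9.030e-01] F [ 1.5 -1.6 -4.5] T [-0.2  -0.16  0.04] open 0.223 ff 49.5
turn [-0.0005  0.0001 -0.0489] shift now [ 0.0002  0.0007 -0.0192] shift after turn [ 0.0002  0.0007 -0.0192]
```

{"api": "drive_tool", "payload": {"moves": [[[0,0,0],[0,0,-0.007],0.012],[[0,0,0],[0,0,-0.007],0.012],[[0,0,0],[0,0,-0.005],0.012],[[0,0,0],[0,0,0],0.012],[[0,0,0],[0,0,0],0.012]]}}

```text
time: 11.3
eef_pos: [0.5034, -0.1177, 0.1701]
tcp_rot: [0.993, 0.121, -0.0, -0.0]
contact_force: [0.8, -0.6, -4.9]
opening: 0.218
finger_force: 49.5
```

```bash
python3 -c "
from h import *
go([.5038,-.1182,.171],-1.28)
c=cam('side')
for z in(.11,.12,.13,.16,.17):print(z,((proj(c,[.5025,-.1187,z])-[300,130])*5.4).round())
im=cv2.resize(c['image'][130:235,300:400],None,fx=5.4,fy=5.4,interpolation=cv2.INTER_CUBIC)[:,:,::-1]
cv2.imwrite('pics/crop9.png',cv2.convertScaleAbs(im,alpha=1.7,beta=10))"
```

```text
t 11.3 pos [ 0.5034 -0.1177  0.1701] q [-0.426 -0.022  2.002  0.     1.162  0.903] F [ 0.8 -0.6 -4.9] T [-0.12 -0.09  0.02] open 0.218 ff 49.5
turn [-0.0004  0.0002 -0.049 ] shift now [ 0.0002  0.0006 -0.0009] shift after turn [ 0.0002  0.0006 -0.0009]
0.11 [278. 434.]
0.12 [279. 417.]
0.13 [280. 400.]
0.16 [284. 346.]
0.17 [286. 328.]
```

View pics/crop9.png

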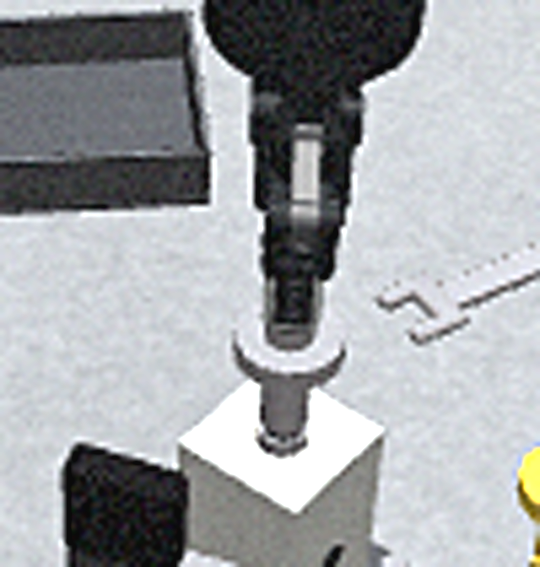

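```bash
python3 -c "
from h import *
c=cam('side');g=cv2.cvtColor(c['image'],cv2.COLOR_RGB2GRAY)
print(np.c_[range(196,222),g[196:222,349:356]])
n=np.array([.3688-.5025,.5462+.1187]);n/=np.linalg.norm(n)
for z in(.11,.1155,.118,.1205,.123,.125,.16):print(z,[proj(c,[*(np.array([.5025,-.1187])+n*r),z]).round(1) for r in(.0085,.01,.022)])
"
```

```text
[[196 127 124 121 126 126 125 131]
 [197 134 133 129 125 127 127 121]
 [198  63 113 139 139 133 133 133]
 [199  47  46  45  71  75  71  46]
 [200  50  52  50  50  53  49  53]
 [201  49  57  57  57  58  52  56]
 [202  43  60  54  56  56  56  49]
 [203  44  53  54  58  58  60  57]
 [204  44  49  59  60  56  58  51]
 [205  51  53  57  60  58  55  52]
 [206  48  53  57  61  62  61  48]
 [207  49  59  52  56  57  54  52]
 [208  48  55  55  60  61  57  47]
 [209  32  61  57  62  59  54  49]
 [210  70   2  43  42  41  22  69]
 [211  99 116  31  34  69  70  94]
 [212  40  50  75 105  79  49  43]
 [213  25  35  45  42  44  35  91]
 [214 174 135  67  73 112 108 193]
 [215 171 181 183 181 181 181 178]
 [216 166 165 172 171 168 174 167]
 [217 167 167 173 169 168 174 168]
 [218 170 165 168 171 166 167 166]
 [219 175 162 166 173 166 169 171]
 [220 175 172 165 169 169 163 172]
 [221 152 179 171 166 165 170 168]]
0.11 [array([351.2, 213.1]), array([351.1, 213.6]), array([350.8, 217.7])]
0.1155 [array([351.3, 211.4]), array([351.3, 211.9]), array([351. , 215.9])]
0.118 [array([351.4, 210.6]), array([351.3, 211.1]), array([351. , 215.2])]
0.1205 [array([351.4, 209.9]), array([351.4, 210.4]), array([351.1, 214.4])]
0.123 [array([351.5, 209.1]), array([351.5, 209.6]), array([351.1, 213.6])]
0.125 [array([351.5, 208.4]), array([351.5, 208.9]), array([351.2, 212.9])]
0.16 [array([352.4, 197. ]), array([352.4, 197.5]), array([352.1, 201.5])]
```

The last crop shows the dark groove at image rows 210–211, with a strip of shank and the mouth edge (row 214.5) below it. That puts the groove about 10 mm above the mouth, matching the 49 mm lift. The tool is steady with small side forces, so I'm handing in.

```bash
python3 -c "
from h import *
print(ctrl.sign_off())"
```

```text
the job is handed in; nothing more can be done
None
```

The job is handed in with the latch knob turned past its detent and the gauge gripped and still, its groove about 10 mm above the mouth and its shank end still in the bore; sign-off returned no verdict.

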